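# Clamp a bearing in the cam fixture and hold it

## Task

Clamp the bearing that lies in the cam fixture: press the spring plunger fully down to its stop and hold it there for a moment so that the parked cam lever springs free, then take the lever by its upright handle and swing it round to the cam's highest point, where the lever points straight away from the bearing, over the index bar on the base plate. A return spring pulls the lever back, so finish while still holding the handle there with the bearing clamped in its nest, and leave the other things on the bench where they are.

Things in the scene. Friction and masses are not known exactly. Their poses are not given: they have to be found in the camera images.
- fixture: Fixed clamping fixture: a dark steel base plate 130 (its x) x 215 (its y) x 12 mm lying on the bench. Origin at bench height near the plate's centre; z up; its +y points from the cam, along the jaw's travel, to the V-shaped nest with the bearing. Nothing on it is higher than 92 mm.
- cam_axis (a point): Vertical axis about which the cam lever turns, 55 mm to -y and 5 mm to +x of the fixture's origin; the point lies 45 mm above the bench, at the height of the flat lever bar (13 mm wide, 9 mm thick, bar top 49 mm above the bench).
- cam_lever (a joint): Lever angle, rad, growing anticlockwise seen from above. 0 = parked behind the plunger's collar. Once the plunger is pressed it springs by itself to about 0.75. Highest lift at 1.75, where the lever points exactly to the fixture's -y, over the index bar; past that the jaw draws back; stop at 2.3. A spring pulls it back towards 0.75, with about 5 N at the handle at the highest lift.
- handle (a point): Centre of the lever's upright black round handle, 72 mm above the bench, 85 mm from the cam axis. The handle is 18 mm in diameter and stands from 49 to 92 mm above the bench; it is fixed to the lever.
- plunger_top (a point): Centre of the top of the spring plunger's round head (24 mm in diameter, 64 mm above the bench when up). It is pressed straight down.
- plunger (a joint): Travel of the plunger, m: 0 = up, 0.012 = down at its solid stop. The spring needs about 4 N at the stop, and lifts the plunger again when let go.
- bearing_mid (a point): Centre (half-way up) of the steel ball bearing, 62 mm outside, 35 mm bore, 14 mm thick, lying flat and loose on the base plate (its underside 12 mm above the bench), in the V-nest.
- nest (a point): Where the bearing's centre is when it is seated against both faces of the V-nest; axes as the fixture.
- bearing: The same bearing; origin at the centre of its underside.
- pad: Sprung steel pad on the front of the cam-driven jaw, which the cam presses against the bearing's rim, up to about 5 N at the highest lift. Origin at the fixture's origin.
- tally: Bystander: hand tally counter, 91x47x26 mm. Origin under its centre.
- brush: Bystander: brush with wooden handle, 199x36x12 mm, lying. Origin under its centre.
- tin: Bystander: round grease tin, 63 mm across, 43 mm high. Origin under its centre.
- marker: Bystander: black and white marker pen, 125x18x20 mm, lying. Origin under its centre.
- spanner: Bystander: spanner, 176x25x8 mm, lying. Origin under its centre.

How it is judged (in metres and radians):
On the way, in this order (a step that is already met when the one before it is completed fails the run):
1. the plunger is pressed down to its stop and the lever has sprung free (value of joint plunger above 0.0105 m and value of joint cam_lever between 0.4 and 1.2 rad), for 0.2 s.
2. the fingers hold the lever at the highest lift and the bearing is clamped in its nest (value of joint cam_lever between 1.6 and 1.9 rad and contact force between the fingers and cam_lever above 1 N and contact force between pad and bearing above 2.5 N and horizontal distance between bearing_mid and nest below 0.004 m and z of bearing_mid in the frame of nest below 0.004 m), for 0.5 s.
At the end, for the whole second after the job is handed in: The lever is held by the fingers (contact over 1 N), still, within 0.15 rad (8.6 deg) of the highest lift; the jaw's pad presses the bearing with over 2.5 N, and the bearing lies flat within 4 mm of its seat in the V-nest (all of step 2 and velocity of joint cam_lever between -0.1 and 0.1 rad/s); the arm keeps its last pose, push and grip.
It fails at once if a bystander is moved more than 20 mm (distance of any of tally, brush, tin, marker, spanner from where it was at the start of the episode above 0.02 m).
It fails at once if the bearing is taken out of the nest (distance between bearing_mid and nest above 0.03 m).
It also fails if it takes over 45 s, if anything falls off the work surface, if the arm or the gripper's body presses on something with over 40 N, if the wrist force passes 120 N, or if a joint passes its speed limit or range.

## Robot

A 6-joint arm with a two-finger parallel gripper is mounted at the origin on a cart in front of the work surface, level with it; the furniture and walls round the work are solid. World frame = base frame: x ahead of the robot, y to its left, z up, the work surface at z = 0. Lengths are in m, angles in degrees, forces in N, time in s.
With the tool pointing down it reaches from about 0.4 to 0.825 m from the base axis. Payload 7 kg.
Tool frame: the origin (TCP) lies at the very end of the fingers, on their centre line; the grasp point (between the pads) lies 19 mm behind it (ctrl.grip_depth is the z of the grasp point in the tool frame, in m); z points along the fingers, y is the direction in which the jaws open and shut (so a half turn about z gives the same grasp; the last joint's range is limited). The gripper opens to 88 mm and grips with 3 to 60 N. Pads are 19 mm wide; open, the fingers measure 130 mm over their backs; the gripper's body (78 mm by 193 mm) begins 47 mm behind the grasp point.
Start: joints at [-21.366, 20.546, 0.682, 0, -70.136, -16.507], TCP at [0.533, -0.414, 0.227] pointing down, gripper open.
Joint ranges: [-176.03, 176.03], [-82.01, 121.73], [-58.28, 71.71], [-173.87, 95.51], [-174.79, -0.11], [-173.66, 173.66]. Speed limits (degrees/s): [136.94, 136.94, 172.46, 180, 180, 180].

## Interface

Orientations are given as [roll, pitch, yaw] about the fixed x, y, z axes, in that order (R = Rz(yaw) Ry(pitch) Rx(roll)).
In Python, from plant import telemetry, snapshot, job, models, ctrl gives the robot as it stands.
- The arm moves only by the tool jog_arm, never from a script. Its argument "targets" is text: rows parted by semicolons, each of 7 numbers parted by spaces: the shift along the tool's x, y, z in m, then the turn, a rotation vector about the tool's x, y, z in degrees, then the gripper command: -1 is shut, 1 is fully open, values between are in proportion. A call has exactly 8 rows; each row is the pose to reach, as a shift and turn from the pose measured when the call began, along the tool's axes at that moment; what a row does not reach only later rows make up. A row lasts 1/8 s, in which the tool goes at most 62.5 mm and 10.7 degrees, less where a joint would pass 70% of its speed; a pose out of reach is approached as far as the arm can. A call with a gripper value outside its range is refused whole. The fingers move at their own pace and stop on an object; the grip force is fixed at half the most. Time passes only in rows, so rows that repeat a pose let the fingers close, or fill a call up. It gives the time, the measured TCP pose, the force and the opening at its end, in the units of the state.
- telemetry.get_obs(): the state, without advancing time (a new reading comes with each control period).
- snapshot(name): name is "side" or "top"; returns a dict with "img" (384x512x3 uint8, red, green, blue), "range_z" (384x512 float32, m along the optical axis (not along the pixel's ray), 0 where there is no reading), "intrinsics" (3x3 intrinsics, pixels), "R" (3x3) and "t" (3): a world point X has camera coordinates R X + t. Camera axes: x right, y down, z forward; pixel columns grow to the right and rows downward; lengths in m; the calibration is good to about 2 mm. A picture is of the moment at which its call begins.
- job.close_job(): hands the job in, once; it reports no verdict.
Trained networks look in a picture, given as the dict that the camera call returned (one of the last four; its "shot" number tells which), for a name from the list of things; names that differ only in an ending like _2 or _b are one class to them, and where a whole thing is asked for, a point or a joint stands for the part that bears it (a point fixed in the world has none). Each returns a list of dicts, best first, with "conf" (0 to 1); they miss things now and then, are a little off and sometimes report something else, mostly with a low value. They report only what shows in the picture. A call takes as long as a camera call.
- models.cut_out(name, picture): "region" (384x512 bool, what is visible of it) and "uv" ([column, row] in pixels, amid what is visible of it).
- models.spot_point(name, picture): "uv" ([column, row] in pixels: a listed point, or the origin of a listed thing).
The state is a dict: "clock": time; "joint_pos": joint angles; "qvel": joint speeds; "tau": joint torques, N m; "tool_pos": TCP position; "orientation": TCP orientation; "force": force on the tool from outside, world axes, zero at the start; "moment": the same for the moment, N m; "opening": finger opening in m.
Only numpy, scipy, OpenCV 4.12 (cv2) and the standard library are available. Lean on these libraries where they do the work, as an engineer would, in place of code of your own. Each camera call takes 0.05 s, during which the arm holds its last target.

## Working session

There is one attempt and no reset: what is moved stays moved. The work goes in short steps, Python scripts to look and compute and a tool call to move; the robot and the scene stay as the last step left them, time stands still between calls to the robot, and variables do not carry over. Pictures are saved under pics/ and viewed, and the job is handed in when it is done.

Besides the shell and the picture viewer there is one more tool, called after ">>>" as a command line: name --argument value ..., lists and objects as JSON in quotes. jog_arm: Moves the arm, as the interface text tells. Its arguments: {"type":"object","properties":{"targets":{"type":"string"}},"required":["targets"]}

```bash
mkdir -p pics; ls
cat > h.py <<'E'
import numpy as np,cv2
from plant import telemetry, snapshot, job, models, ctrl
def save(p,n): cv2.imwrite('pics/'+n,p['img'][:,:,::-1])
def ray(p,uv,z):
    K,R,t=np.array(p['intrinsics']),np.array(p['R']),np.array(p['t'])
    d=R.T@np.linalg.solve(K,[uv[0],uv[1],1]); c=-R.T@t
    return c+d*(z-c[2])/d[2]
def pt(p,uv):
    K,R,t=np.array(p['intrinsics']),np.array(p['R']),np.array(p['t'])
    u,v=int(round(uv[0])),int(round(uv[1])); r=p['range_z'][v,u]
    return R.T@(np.linalg.solve(K,[u,v,1])*r-t)
E
python3 - <<'E'
from h import *
np.set_printoptions(precision=4,suppress=True)
print(telemetry.get_obs())
for n in ['side','top']:
    p=snapshot(n); save(p,n+'1.png')
    for k,z in [('fixture',0),('cam_axis',.045),('handle',.072),('plunger_top',.064),('bearing_mid',.019),('nest',.019)]:
        for d in models.spot_point(k,p)[:2]:
            print(n,k,round(d['conf'],2),np.array(d['uv']),ray(p,d['uv'],z),pt(p,d['uv']))
E
```

```text
pics
{'clock': 0.0, 'joint_pos': array([-21.3673,  20.5897,   0.6364,  -0.019 , -70.1371, -16.5056]), 'qvel': array([-0.0395, -0.0014,  0.001 , -0.1201, -0.0014,  0.0575]), 'tau': array([ -0.0014, -58.2718,  29.3049,   6.9969,   0.0068,  -0.0001]), 'tool_pos': array([ 0.5324, -0.4141,  0.2257]), 'orientation': array([ 179.9083,   -0.0086, -127.8793]), 'force': array([ 0.9437, -0.4315,  0.2041]), 'moment': array([-0.015 ,  0.0242, -0.024 ]), 'opening': 0.0875049558177143}
side fixture 0.6 [263.8 201.8] [ 0.5571 -0.16    0.    ] [ 0.5231 -0.0924  0.0309]
side cam_axis 0.86 [263.8 181.4] [ 0.5916 -0.2337  0.045 ] [ 0.5772 -0.2059  0.0579]
side handle 0.53 [287.4 177.6] [ 0.5    -0.2331  0.072 ] [ 0.4964 -0.2211  0.0749]
side plunger_top 0.57 [257.2 176.2] [ 0.6139 -0.2266  0.064 ] [ 0.614  -0.2253  0.0652]
side plunger_top 0.56 [262.6 179.3] [ 0.5818 -0.2046  0.064 ] [ 0.6288 -0.303   0.0261]
side bearing_mid 0.46 [263.3 201. ] [ 0.5416 -0.1248  0.019 ] [ 0.5338 -0.1069  0.0271]
side nest 0.6 [261.3 200.8] [ 0.5485 -0.1238  0.019 ] [ 0.541  -0.1065  0.0261]
top fixture 0.85 [293.1 181.8] [ 0.5607 -0.1567  0.    ] [ 0.377  -0.0941  0.7235]
top bearing_mid 0.43 [284.2 185.8] [ 0.542 -0.124  0.019] [ 0.5433 -0.1239  0.0107]
top nest 0.62 [285.  187.6] [ 0.5356 -0.1266  0.019 ] [ 0.5371 -0.1274  0.0069]
```

Run:
```python
import cv2
a=cv2.imread('pics/side1.png');b=cv2.imread('pics/top1.png')
cv2.imwrite('pics/s1.png',cv2.resize(a[120:270,150:350],None,fx=4,fy=4,interpolation=2)); cv2.imwrite('pics/t1.png',cv2.resize(b[80:280,180:440],None,fx=3,fy=3,interpolation=2))
```

```text
(no output)
```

View pics/side1.png

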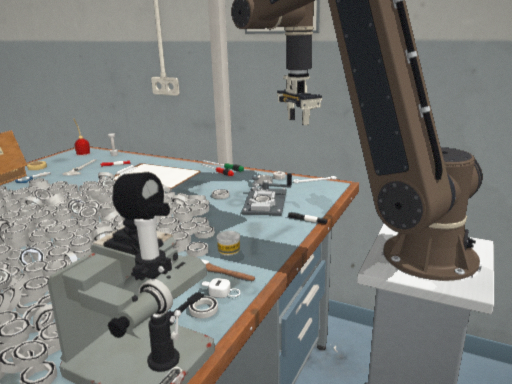

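View pics/top1.png

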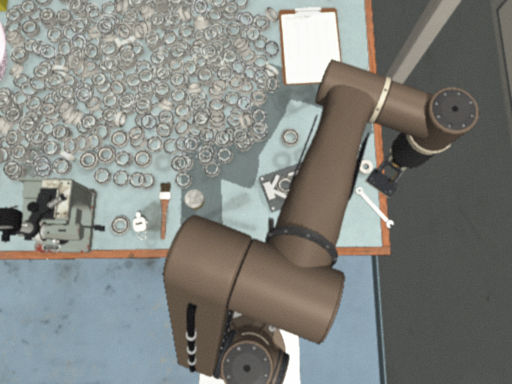

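View pics/s1.png

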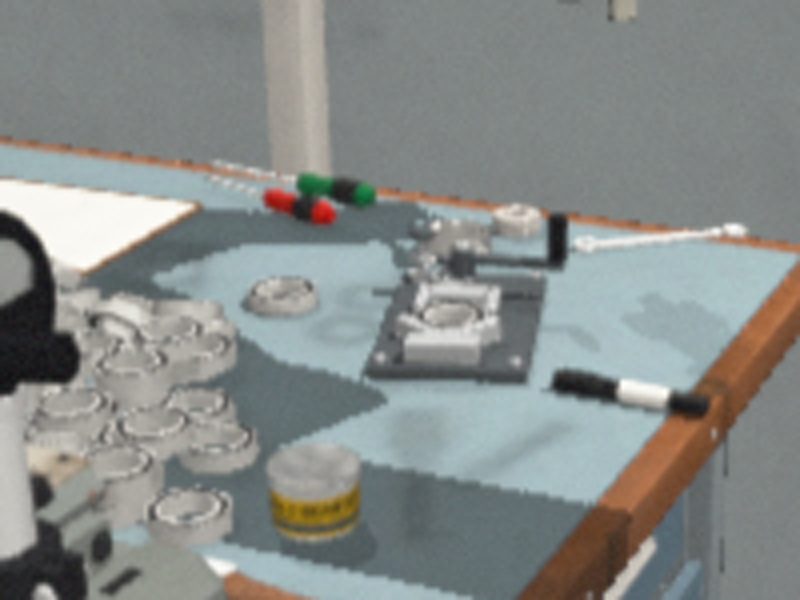

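View pics/t1.png

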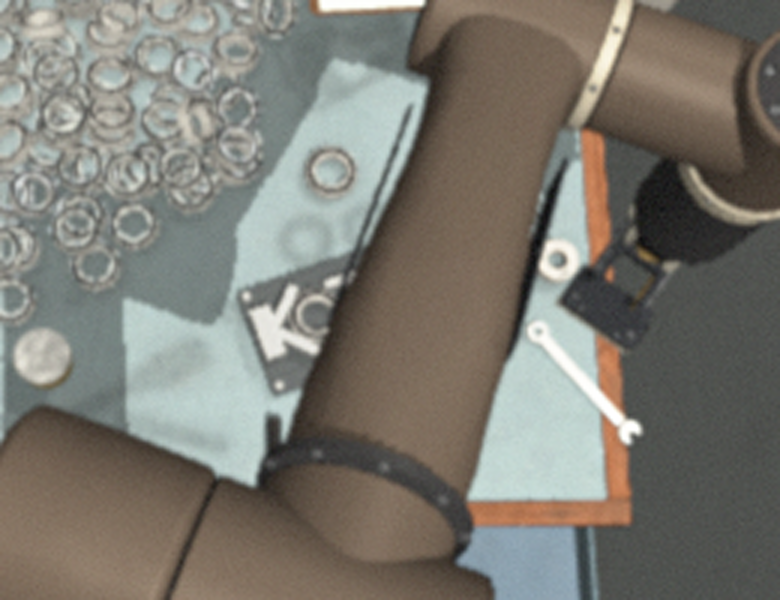

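The arm hides the fixture from above. I'll move the tool to the left, above everything, so the top camera can see it.

>>> jog_arm --targets "-0.05 0.047 -0.05 0 0 0 -1; -0.1 0.094 -0.05 0 0 0 -1; -0.15 0.14 -0.05 0 0 0 -1; -0.2 0.188 -0.05 0 0 0 -1; -0.25 0.235 -0.05 0 0 0 -1; -0.3 0.282 -0.05 0 0 0 -1; -0.35 0.33 -0.05 0 0 0 -1; -0.4 0.375 -0.05 0 0 0 -1"

```text
clock: 1.7
tool_pos: [0.487, 0.0727, 0.2771]
orientation: [-180.0, 0.1, -127.9]
force: [1.4, 0.3, 0.2]
opening: 0.0132
```

```bash
cat > look.py <<'E'
from h import *
import sys
np.set_printoptions(precision=4,suppress=True)
s=sys.argv[1]
o=telemetry.get_obs(); print({k:np.round(o[k],3) for k in ['clock','joint_pos','tool_pos','orientation','force','opening']})
for n in ['side','top']:
    p=snapshot(n); save(p,n+s+'.png')
    np.savez(f'{n}{s}.npz',**{k:np.array(v) for k,v in p.items()})
    for k,z in [('fixture',0),('cam_axis',.045),('handle',.072),('plunger_top',.064),('bearing_mid',.019),('nest',.019)]:
        for d in models.spot_point(k,p)[:2]:
            print(n,k,round(d['conf'],2),np.array(d['uv']),ray(p,d['uv'],z),pt(p,d['uv']))
a=cv2.imread(f'pics/side{s}.png');b=cv2.imread(f'pics/top{s}.png')
cv2.imwrite(f'pics/s{s}.png',cv2.resize(a[150:230,220:320],None,fx=8,fy=7,interpolation=2)[:600])
cv2.imwrite(f'pics/t{s}.png',cv2.resize(b[140:240,240:370],None,fx=6,fy=6,interpolation=2))
E
python3 look.py 2
```

```text
{'clock': np.float64(1.7), 'joint_pos': array([ 31.419,   1.203, -17.039,   0.008, -71.68 , -69.289]), 'tool_pos': array([0.487, 0.073, 0.277]), 'orientation': array([-179.966,    0.07 , -127.868]), 'force': array([1.416, 0.327, 0.196]), 'opening': np.float64(0.013)}
side fixture 0.9 [262.1 202.1] [ 0.5614 -0.1553  0.    ] [ 0.5268 -0.0853  0.033 ]
side cam_axis 0.7 [261.7 182.4] [ 0.594  -0.2215  0.045 ] [ 0.633  -0.3023  0.0137]
side handle 0.55 [263.7 200.7] [ 0.485  -0.0131  0.072 ] [ 0.5311 -0.1087  0.0269]
side handle 0.51 [285.8 178.6] [ 0.5011 -0.2215  0.072 ] [ 0.5741 -0.3947  0.0031]
side plunger_top 0.63 [251.8 179.4] [ 0.6163 -0.1892  0.064 ] [ 0.6261 -0.2094  0.0574]
side bearing_mid 0.55 [264.  201.5] [ 0.5376 -0.1218  0.019 ] [ 0.5216 -0.0894  0.0323]
side nest 0.81 [261.2 201.6] [ 0.5458 -0.1174  0.019 ] [ 0.5365 -0.0974  0.0268]
top fixture 0.61 [295.  183.7] [ 0.5538 -0.1632  0.    ] [ 0.5477 -0.1613  0.02  ]
top cam_axis 0.59 [310.  176.4] [ 0.5675 -0.2108  0.045 ] [ 0.5652 -0.2091  0.0591]
top cam_axis 0.36 [272.1 237.9] [ 0.3598 -0.0783  0.045 ] [ 0.3629 -0.0789  0.0152]
top handle 0.75 [319.8 192.9] [ 0.5037 -0.2376  0.072 ] [ 0.5165 -0.2472  0.0131]
top plunger_top 0.48 [285.5 186. ] [ 0.5303 -0.1255  0.064 ] [ 0.5427 -0.1306  0.0131]
top plunger_top 0.42 [310.9 162. ] [ 0.6127 -0.2133  0.064 ] [ 0.6137 -0.2141  0.0605]
top bearing_mid 0.72 [284.5 186.3] [ 0.5402 -0.125   0.019 ] [ 0.5431 -0.1238  0.0118]
top nest 0.88 [289.5 186.3] [ 0.54   -0.1422  0.019 ] [ 0.5433 -0.1447  0.0098]
```

View pics/t2.png

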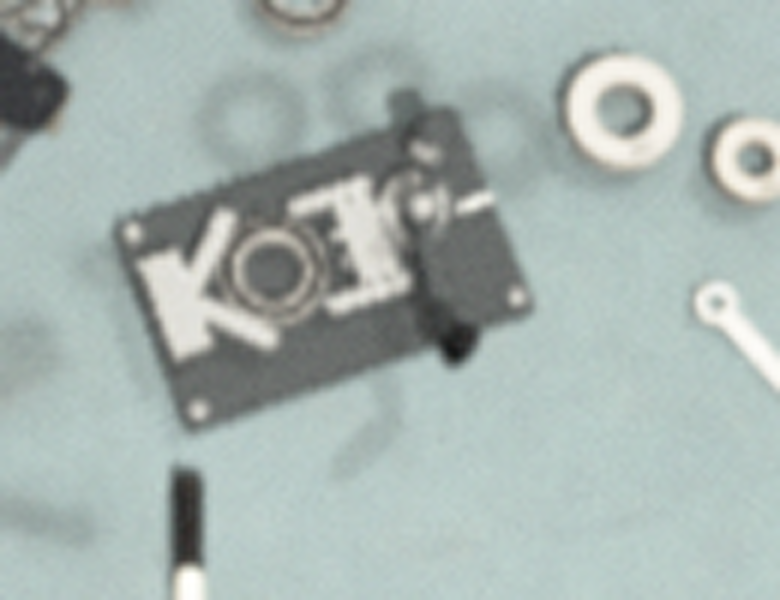

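View pics/s2.png

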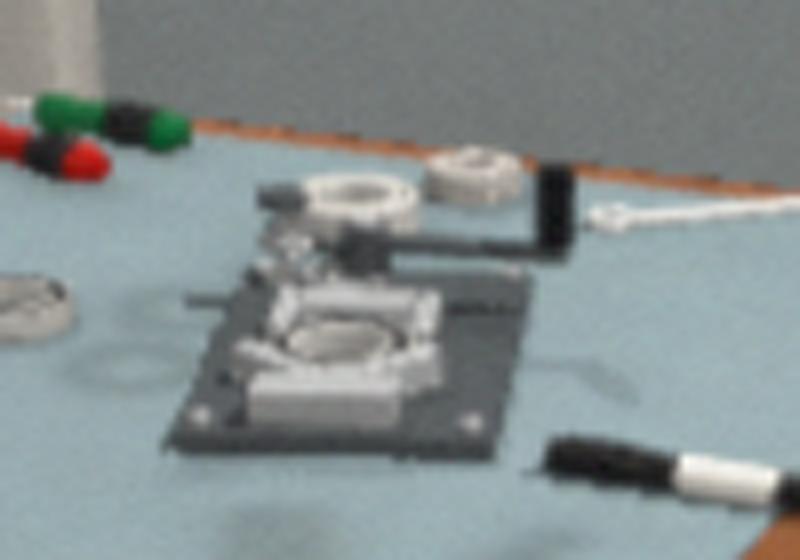

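Run:
```python
from h import *
np.set_printoptions(precision=4,suppress=True)
p=np.load('top2.npz'); s=np.load('side2.npz')
w=lambda c,z,q=p:ray(q,(c[0]/6+240-.4,c[1]/6+140-.4),z)
ws=lambda c,z:ray(s,(c[0]/8+220-.4,c[1]/7+150-.4),z)
C={k:w(v,.012)[:2] for k,v in dict(a=(115,225),b=(190,432),c=(450,100),d=(535,312),s1=(131,232),s2=(199,410),s3=(517,297)).items()}
print(C)
print([np.linalg.norm(C[i]-C[j]) for i,j in ('ab','cd','ac','bd')])
o=sum(C[k] for k in 'abcd')/4
yf=(C['a']+C['b']-C['c']-C['d']);yf/=np.linalg.norm(yf); xf=np.array([yf[1],-yf[0]])
print('o',o,'yf ang',np.degrees(np.arctan2(yf[1],yf[0])))
F=lambda q:np.array([(q[:2]-o)@xf,(q[:2]-o)@yf])
print('cam pred',o-.055*yf+.005*xf,'cam meas',w((425,206),.05),F(w((425,206),.05)))
print('bearing',w((275,270),.026),F(w((275,270),.026)))
print('handle top',w((458,345),.092), 'side',ws((556,170),.092), ws((556,200),.072))
print('plunger',w((407,105),.064),F(w((407,105),.064)),'side',ws((283,188),.064),F(ws((283,188),.064)))
print('corner side',ws((165,440),.012),ws((495,440),.012))
print('depth heights')
for r in range(154,200,2): print(r,[int(1000*pt(p,(c,r))[2]) for c in range(296,324)])
```

```text
{'a': array([ 0.5758, -0.0368]), 'b': array([ 0.4536, -0.0781]), 'c': array([ 0.6494, -0.234 ]), 'd': array([ 0.5214, -0.2778]), 's1': array([ 0.5715, -0.046 ]), 's2': array([ 0.4663, -0.0835]), 's3': array([ 0.5304, -0.2679])}
[np.float64(0.12904197557709496), np.float64(0.13528239287401866), np.float64(0.21041636899619504), np.float64(0.21088333282317226)]
o [ 0.55   -0.1567] yf ang 109.60094775687215
cam pred [ 0.5732 -0.2068] cam meas [ 0.5748 -0.212   0.05  ] [ 0.0048 -0.0604]
bearing [ 0.5445 -0.1279  0.026 ] [0.0044 0.029 ]
handle top [ 0.4853 -0.2214  0.092 ] side [ 0.4874 -0.2182  0.092 ] [ 0.4923 -0.2299  0.072 ]
plunger [ 0.6301 -0.2022  0.064 ] [ 0.0602 -0.0697] side [ 0.62   -0.2211  0.064 ] [ 0.0443 -0.0842]
corner side [ 0.5755 -0.0255  0.012 ] [ 0.4546 -0.0772  0.012 ]
depth heights
154 [9, -1, -4, -1, -3, 3, 0, 3, 0, -2, -1, 5, -2, 6, -2, -4, -3, -4, -6, -2, 2, -3, -1, 1, -2, -6, -1, 0]
156 [0, -3, 0, 3, -5, 1, -3, 2, 0, -8, 2, 1, -5, -6, -2, 3, 0, 0, 0, 0, 3, 1, -3, 0, 0, -6, -1, -6]
158 [1, 1, -1, -1, 2, 0, -2, 0, -2, 0, -1, 0, -6, -5, 3, 1, 55, -1, -6, 13, 1, -2, 
[... 1533 characters left out ...]
44, 14, 14, 12, 11, 8, 11, 15, 8, 9, 8]
188 [13, 10, 7, 22, 27, 21, 27, 26, 21, 21, 23, 20, 10, 11, 17, 52, 45, 47, 53, 4, 11, 11, 17, 10, 10, 6, 6, 16]
190 [27, 25, 19, 26, 25, 24, 18, 10, 11, 15, 8, 9, 13, 17, 13, 41, 53, 47, 50, 12, 7, 18, 7, 12, 10, 7, 10, 11]
192 [18, 15, 7, 11, 8, 5, 10, 11, 13, 16, 7, 7, 10, 11, 10, 13, 50, 43, 44, 46, 6, 12, 7, 11, 12, 10, 8, 10]
194 [12, 12, 9, 10, 13, 10, 16, 10, 16, 8, 8, 12, 13, 12, 10, 10, 43, 50, 47, 49, 86, 91, 13, 1414, 14, 9, 3, -1]
196 [13, 10, 10, 11, 11, 12, 7, 5, 8, 8, 13, 9, 14, 7, 13, 12, 13, 49, 87, 93, 90, 92, 91, 87, -2, 2, 2, 2]
198 [9, 16, 7, 7, 14, 6, 12, 20, 12, 6, 10, 7, 10, 11, 9, 7, 0, 59, 79, 86, 93, 90, 87, 0, -4, -1, 0, 0]
```

Run:
```python
from h import *
np.set_printoptions(precision=4,suppress=True)
a=cv2.imread('pics/top2.png')[145:205,285:335]; a=cv2.resize(a,None,fx=11,fy=10,interpolation=0)
b=cv2.imread('pics/side2.png')[165:205,235:300]; b=cv2.resize(b,None,fx=12,fy=14,interpolation=0)
cv2.imwrite('pics/tz.png',a);cv2.imwrite('pics/sz.png',b)
for n,r in (('top',None),('side',None)):
    p=np.load(n+'2.npz'); K,R,t=p['intrinsics'],p['R'],p['t']; z=p['range_z']
    v,u=np.mgrid[0:384,0:512]; X=(np.stack([(u-K[0,2])/K[0,0]*z,(v-K[1,2])/K[1,1]*z,z],-1)-t)@R
    print('cam',-R.T@t)
    for lo,hi,c,rad in((.050,.072,(.613,-.214),.03),(.08,.1,(.49,-.225),.03)):
        m=(z>0)&(X[...,2]>lo)&(X[...,2]<hi)&(np.hypot(X[...,0]-c[0],X[...,1]-c[1])<rad)
        print(n,m.sum(),X[m].mean(0),X[m].min(0),X[m].max(0),u[m].mean(),v[m].mean())
```

```text
cam [ 0.2022 -0.0347  1.4143]
top 38 [ 0.6158 -0.2177  0.0602] [ 0.6052 -0.2279  0.0514] [ 0.6293 -0.2074  0.0664] 312.0263157894737 161.42105263157896
top 24 [ 0.4879 -0.2238  0.0892] [ 0.4801 -0.2322  0.0848] [ 0.4969 -0.2159  0.0933] 316.5 196.5
cam [-0.0557  1.0837  0.5793]
side 28 [ 0.6153 -0.2132  0.0618] [ 0.5852 -0.2255  0.0503] [ 0.6276 -0.2034  0.0678] 255.17857142857142 177.89285714285714
side 23 [ 0.488  -0.2183  0.0885] [ 0.4827 -0.2269  0.0802] [ 0.4971 -0.2105  0.0961] 288.95652173913044 174.82608695652175
```

View pics/tz.png

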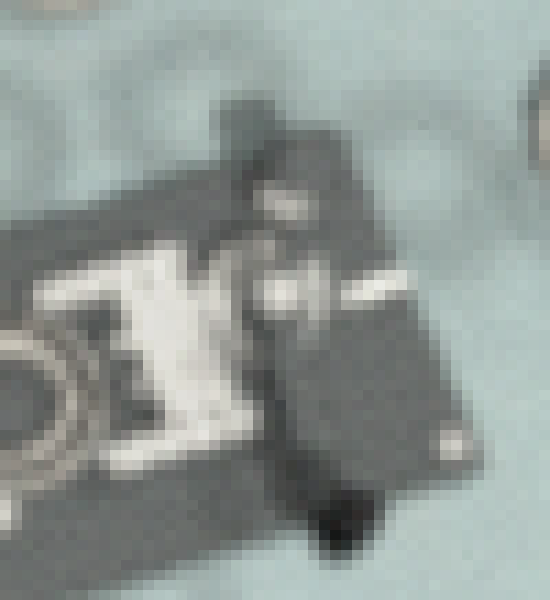

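View pics/sz.png

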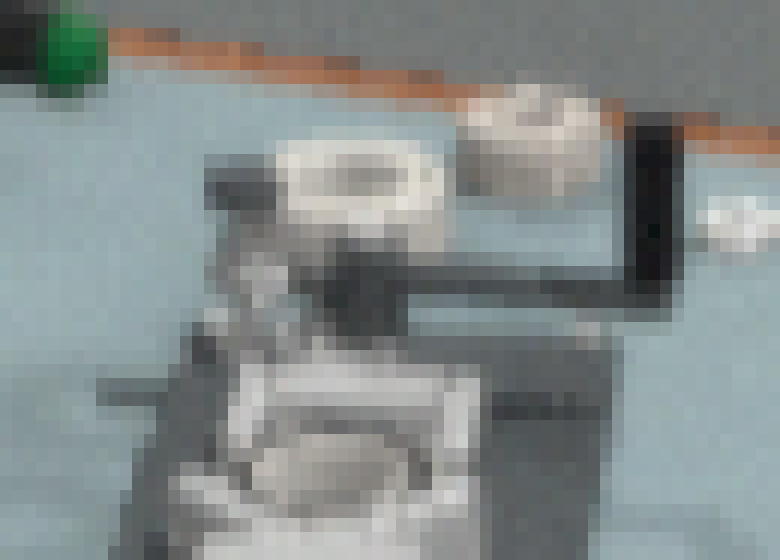

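Measured positions agree with the given geometry:
- Fixture origin is about (0.550, -0.157), with its +y at about 109.6°.
- The cam axis is about (0.573, -0.207).
- The handle is about (0.488, -0.221), 86 mm from the axis, against 85 mm given.
- The plunger head is about (0.616, -0.217) at a height of about 61 mm.

Next I'll go above the plunger with the jaws shut, turned so the narrow side faces the cam hub.

>>> jog_arm --targets "0.025 -0.047 0 0 0 10 -1; 0.05 -0.094 0 0 0 20 -1; 0.075 -0.141 0 0 0 30 -1; 0.1 -0.188 0.02 0 0 40 -1; 0.125 -0.235 0.06 0 0 50 -1; 0.149 -0.283 0.11 0 0 60 -1; 0.149 -0.283 0.16 0 0 65 -1; 0.149 -0.283 0.177 0 0 65 -1"

```text
clock: 3.4
tool_pos: [0.6165, -0.2223, 0.0949]
orientation: [-180.0, -0.4, 166.9]
force: [-0.3, 0.4, 0.7]
opening: 0.0004
```

```bash
python3 look.py 3
```

```text
{'clock': np.float64(3.4), 'joint_pos': array([  -2.831,   24.933,  -10.881,   -0.046,  -54.609, -100.205]), 'tool_pos': array([ 0.616, -0.222,  0.095]), 'orientation': array([-179.962,   -0.422,  166.937]), 'force': array([-0.281,  0.39 ,  0.663]), 'opening': np.float64(0.0)}
side fixture 0.77 [262.  202.6] [ 0.5597 -0.1512  0.    ] [ 0.5219 -0.0753  0.0342]
side cam_axis 0.74 [265.5 182.7] [ 0.5802 -0.2239  0.045 ] [ 0.5663 -0.1992  0.0543]
side cam_axis 0.73 [219.9 293.8] [0.3763 0.4264 0.045 ] [0.4015 0.3876 0.013 ]
side handle 0.77 [286.3 179.8] [ 0.4947 -0.211   0.072 ] [ 0.5705 -0.3863  0.0023]
side plunger_top 0.55 [254.9 176.1] [ 0.622  -0.2245  0.064 ] [ 0.6199 -0.2212  0.0657]
side bearing_mid 0.58 [263.3 199.5] [ 0.5473 -0.1367  0.019 ] [ 0.5515 -0.1427  0.0142]
side bearing_mid 0.36 [263.4 182. ] [ 0.6217 -0.2913  0.019 ] [ 0.5768 -0.1972  0.0572]
side nest 0.85 [259.3 201. ] [ 0.5539 -0.1196  0.019 ] [ 0.5438 -0.0974  0.0291]
side nest 0.48 [261.1 200. ] [ 0.5522 -0.1298  0.019 ] [ 0.557  -0.1386  0.0149]
top fixture 0.88 [293.9 181.3] [ 0.5625 -0.1596 -0.    ] [ 0.5576 -0.1579  0.0232]
top cam_axis 0.79 [313.  176.4] [ 0.5674 -0.221   0.045 ] [ 0.5733 -0.2233  0.0282]
top handle 0.58 [318.4 195.8] [ 0.4939 -0.2326  0.072 ] [ 0.4891 -0.2284  0.091 ]
top plunger_top 0.48 [312.7 162.8] [ 0.6098 -0.2193  0.064 ] [ 0.6079 -0.2197  0.0679]
top bearing_mid 0.51 [284.7 186.1] [ 0.5409 -0.1257  0.019 ] [ 0.5437 -0.1274  0.0092]
top nest 0.76 [285.3 184.4] [ 0.5469 -0.128   0.019 ] [ 0.5503 -0.1275  0.0114]
```

View pics/s3.png

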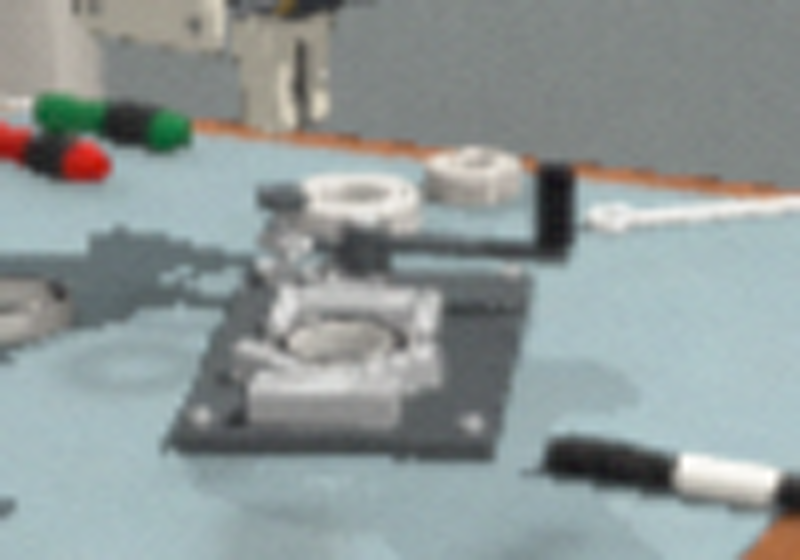

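View pics/t3.png

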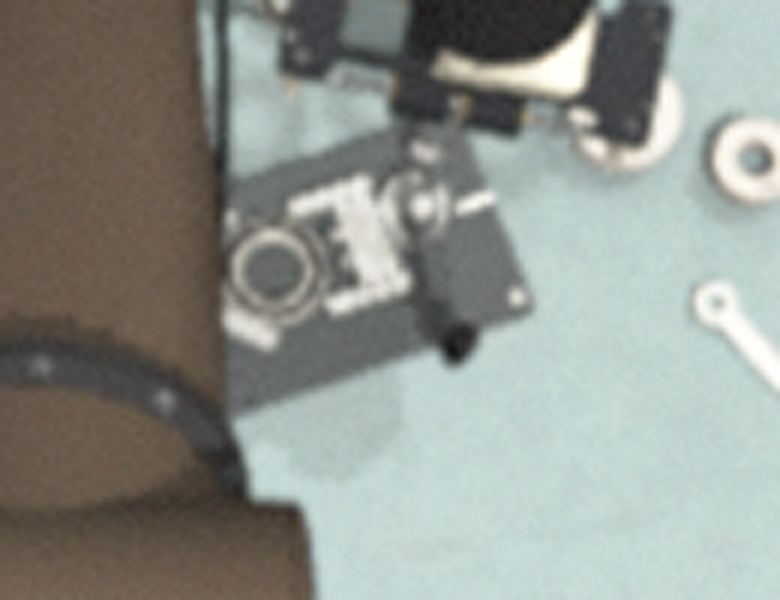

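Fingers (side crop about (285,125)) are directly over the plunger head (283,195). Now I'll press down.

>>> jog_arm --targets "0 0.004 0.015 0 0 0 -1; 0 0.004 0.025 0 0 0 -1; 0 0.004 0.032 0 0 0 -1; 0 0.004 0.037 0 0 0 -1; 0 0.004 0.041 0 0 0 -1; 0 0.004 0.043 0 0 0 -1; 0 0.004 0.044 0 0 0 -1; 0 0.004 0.044 0 0 0 -1"

```text
clock: 5.1
tool_pos: [0.6201, -0.2175, 0.0559]
orientation: [-180.0, 0.0, 167.1]
force: [-0.6, 0.3, 1.9]
opening: 0.0003
```

```bash
python3 look.py 4|head -8
```

```text
{'clock': np.float64(5.1), 'joint_pos': array([  -2.356,   27.195,  -13.132,    0.007,  -49.656, -100.58 ]), 'tool_pos': array([ 0.62 , -0.218,  0.056]), 'orientation': array([-179.998,    0.018,  167.069]), 'force': array([-0.573,  0.326,  1.908]), 'opening': np.float64(0.0)}
side fixture 0.67 [264.2 203.5] [ 0.5494 -0.147   0.    ] [ 0.5141 -0.0737  0.0327]
side fixture 0.33 [319.6 181.5] [ 0.4473 -0.4258  0.    ] [ 0.4437 -0.42    0.0004]
side cam_axis 0.75 [266.7 182.8] [ 0.5758 -0.2246  0.045 ] [ 0.5641 -0.2027  0.0534]
side handle 0.65 [287.2 171.5] [ 0.5262 -0.2933  0.072 ] [ 0.5172 -0.2703  0.0785]
side plunger_top 0.55 [254.6 179.3] [ 0.6077 -0.1939  0.064 ] [ 0.6141 -0.2093  0.0591]
side plunger_top 0.52 [263.4 199.4] [ 0.499  -0.0395  0.064 ] [ 0.5508 -0.1415  0.0184]
side bearing_mid 0.63 [264.8 200.5] [ 0.5389 -0.1307  0.019 ] [ 0.5469 -0.1488  0.0126]
```

View pics/s4.png

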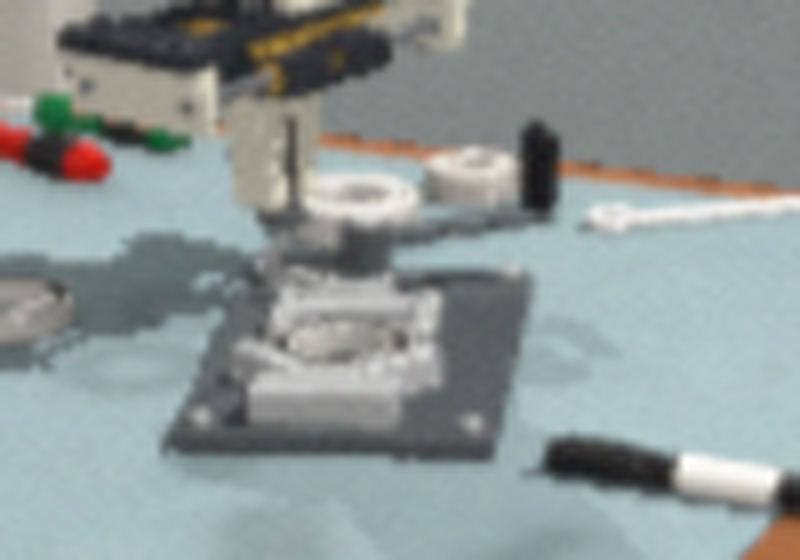

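View pics/t4.png

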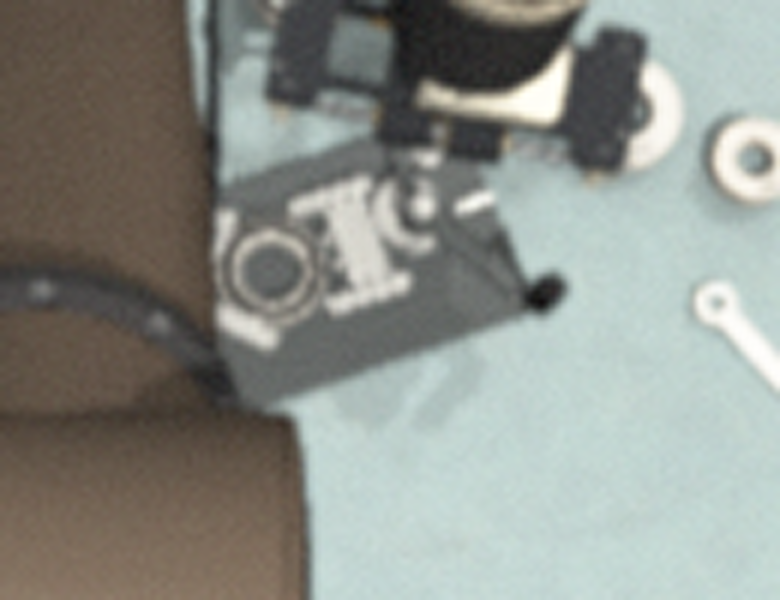

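The lever has sprung free, but the head is only about 8 mm down. I'll press on to the stop.

>>> jog_arm --targets "0 0 0.003 0 0 0 -1; 0 0 0.005 0 0 0 -1; 0 0 0.006 0 0 0 -1; 0 0 0.006 0 0 0 -1; 0 0 0.006 0 0 0 -1; 0 0 0.006 0 0 0 -1; 0 0 0.006 0 0 0 -1; 0 0 0.006 0 0 0 -1"

```text
clock: 6.8
tool_pos: [0.6206, -0.2176, 0.0519]
orientation: [-180.0, 0.1, 167.1]
force: [-5.4, 2.4, 16.4]
opening: 0.0004
```

At the stop: z is 0.0519 (12.1 mm of travel) and the force is 16 N. I'll measure the sprung handle from the last pictures.

Run:
```python
from h import *
np.set_printoptions(precision=4,suppress=True)
for n in ('top','side'):
    p=np.load(n+'4.npz'); K,R,t=p['intrinsics'],p['R'],p['t']; z=p['range_z']
    v,u=np.mgrid[0:384,0:512]; X=(np.stack([(u-K[0,2])/K[0,0]*z,(v-K[1,2])/K[1,1]*z,z],-1)-t)@R
    m=(z>0)&(X[...,2]>.08)&(X[...,2]<.1)&(np.hypot(X[...,0]-.521,X[...,1]+.274)<.03)
    q=X[m].mean(0); d=q[:2]-[.573,-.207]
    print(n,m.sum(),q,X[m].min(0),X[m].max(0),np.hypot(*d),np.degrees(np.arctan2(d[1],d[0])))
```

```text
top 22 [ 0.5159 -0.2725  0.0902] [ 0.5087 -0.2788  0.0866] [ 0.5221 -0.2649  0.0941] 0.08688617263926744 -131.12238822634785
side 21 [ 0.5174 -0.2696  0.0886] [ 0.5104 -0.2805  0.0803] [ 0.5253 -0.2602  0.0956] 0.08371442740651572 -131.5724191295114
```

Handle is at about (0.518, -0.2725), consistent with 0.75 rad. I'll hold briefly, lift clear, then start towards it.

>>> jog_arm --targets "0 0 0.001 0 0 0 -1; 0 0 0 0 0 0 -1; 0 0 -0.03 0 0 0 -1; 0 0 -0.07 0 0 0 -1; 0.01 -0.01 -0.095 0 0 -10 0; 0.04 -0.035 -0.095 0 0 -20 0.5; 0.07 -0.06 -0.095 0 0 -30 0.5; 0.0875 -0.0765 -0.095 0 0 -40 0.5"

```text
clock: 7.8
tool_pos: [0.5169, -0.2729, 0.1466]
orientation: [-179.9, 0.1, -152.6]
force: [0.7, -0.8, 0.6]
opening: 0.0347
```

```bash
python3 look.py 5|egrep "clock|handle"
```

```text
{'clock': np.float64(7.8), 'joint_pos': array([ -8.677,  15.709, -17.408,   0.01 , -56.743, -53.909]), 'tool_pos': array([ 0.517, -0.273,  0.147]), 'orientation': array([-179.911,    0.109, -152.581]), 'force': array([ 0.692, -0.824,  0.596]), 'opening': np.float64(0.035)}
```

View pics/s5.png

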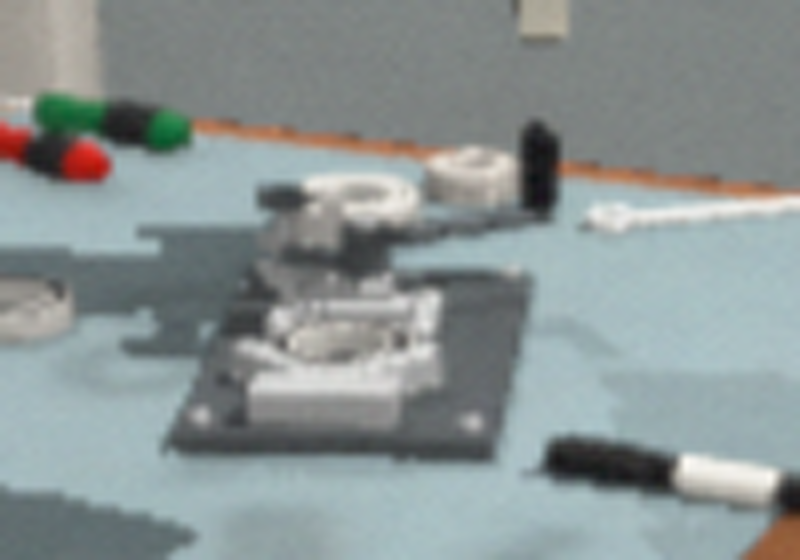

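The lever stays free and the open fingers are above the handle (side crop (540,165)). I'll finish the turn, descend round it and close.

>>> jog_arm --targets "0 0 0 0 0 -10 0.5; 0 0 0.02 0 0 -20 0.5; 0 0 0.05 0 0 -25 0.5; 0 0 0.075 0 0 -25 0.5; 0 0 0.088 0 0 -25 0.5; 0 0 0.088 0 0 -25 0.5; 0 0 0.088 0 0 -25 0; 0 0 0.088 0 0 -25 -0.5"

```text
clock: 9.5
tool_pos: [0.5192, -0.2726, 0.0598]
orientation: [-179.8, 0.1, -127.9]
force: [1.1, -0.2, 0.3]
opening: 0.0512
```

```bash
python3 look.py 6|egrep "clock|handle"
```

```text
{'clock': np.float64(9.5), 'joint_pos': array([ -8.591,  21.307, -22.617,   0.049, -45.858, -29.321]), 'tool_pos': array([ 0.519, -0.273,  0.06 ]), 'orientation': array([-179.793,    0.076, -127.877]), 'force': array([ 1.095, -0.181,  0.337]), 'opening': np.float64(0.051)}
side handle 0.66 [288.2 171.1] [ 0.5246 -0.2988  0.072 ] [ 0.5037 -0.2474  0.0911]
side handle 0.56 [256.  178.2] [ 0.598 -0.186  0.072] [ 0.6121 -0.2134  0.0618]
```

View pics/s6.png

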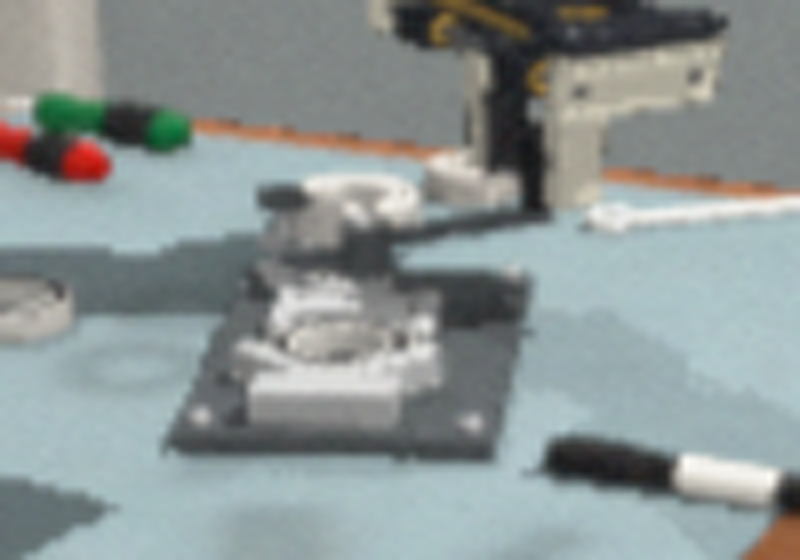

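Handle is between the fingers. I'll close the jaws in place.

>>> jog_arm --targets "0 0 0.001 0 0 0 -0.5; 0 0 0.001 0 0 0 -0.7; 0 0 0.001 0 0 0 -1; 0 0 0.001 0 0 0 -1; 0 0 0.001 0 0 0 -1; 0 0 0.001 0 0 0 -1; 0 0 0.001 0 0 0 -1; 0 0 0.001 0 0 0 -1"

```text
clock: 11.2
tool_pos: [0.5185, -0.2725, 0.0576]
orientation: [-179.9, 0.0, -127.9]
force: [1.5, -1.5, -3.3]
opening: 0.0174
```

```bash
cat > arc.py <<'E'
from h import *
import sys
o=telemetry.get_obs(); P=o['tool_pos'][:2]; yaw=np.radians(o['orientation'][2])
c=np.array([.573,-.207]); d=P-c; a0=np.arctan2(d[1],d[0]); r=.085
print('r',np.hypot(*d),'ang',np.degrees(a0),'to go',-70.4-np.degrees(a0),'force',o['force'],o['tool_pos'])
tx=np.array([np.cos(yaw),np.sin(yaw)]);ty=np.array([np.sin(yaw),-np.cos(yaw)])
for k in np.radians(eval(sys.argv[1])):
    s=np.hypot(*d)*np.array([np.cos(a0+k),np.sin(a0+k)])+c-P
    print(np.round([s@tx,s@ty],4),-np.degrees(k))
E
python3 arc.py "np.arange(1,9)*4"
```

```text
r 0.08521600234801839 ang -129.7623668014259 to go 59.36236680142591 force [ 1.50344422 -1.47414393 -3.31656313] [ 0.51849542 -0.27250586  0.05762458]
[-0.     -0.0059] -4.0
[-0.0004 -0.0119] -8.0
[-0.0013 -0.0178] -12.000000000000002
[-0.0025 -0.0236] -16.0
[-0.0042 -0.0293] -20.0
[-0.0062 -0.0349] -24.000000000000004
[-0.0087 -0.0403] -28.0
[-0.0115 -0.0456] -32.0
```

>>> jog_arm --targets "0 -0.006 0 0 0 -4 -1; -0.0005 -0.012 0 0 0 -8 -1; -0.0013 -0.018 0 0 0 -12 -1; -0.0025 -0.0235 0 0 0 -16 -1; -0.004 -0.0295 0 0 0 -20 -1; -0.006 -0.035 0 0 0 -24 -1; -0.0085 -0.0405 0 0 0 -28 -1; -0.0115 -0.0455 0 0 0 -32 -1"

```text
clock: 12.2
tool_pos: [0.5596, -0.292, 0.0576]
orientation: [179.9, -0.1, -95.8]
force: [-4.0, -6.3, 1.4]
opening: 0.0172
```

```bash
python3 look.py 7|egrep "clock|handle"; python3 arc.py "np.arange(1,9)*4"
```

```text
{'clock': np.float64(12.2), 'joint_pos': array([ -9.822,  25.105, -16.559,   0.095, -48.424,   3.982]), 'tool_pos': array([ 0.56 , -0.292,  0.058]), 'orientation': array([179.906,  -0.065, -95.777]), 'force': array([-3.985, -6.26 ,  1.367]), 'opening': np.float64(0.017)}
side handle 0.64 [276.6 170.2] [ 0.5675 -0.2923  0.072 ] [ 0.5616 -0.2827  0.0765]
side handle 0.25 [262.5 184. ] [ 0.5519 -0.1426  0.072 ] [ 0.5838 -0.203   0.0467]
r 0.0860949142564295 ang -98.77388003107893 to go 28.373880031078926 force [-2.01873552 -6.19081456  0.09855705] [ 0.55986749 -0.29208743  0.05761238]
[ 0.0001 -0.006 ] -4.0
[-0.0002 -0.012 ] -8.0
[-0.001 -0.018] -12.000000000000002
[-0.0021 -0.0239] -16.0
[-0.0037 -0.0297] -20.0
[-0.0057 -0.0353] -24.000000000000004
[-0.008  -0.0409] -28.0
[-0.0108 -0.0462] -32.0
```

View pics/s7.png

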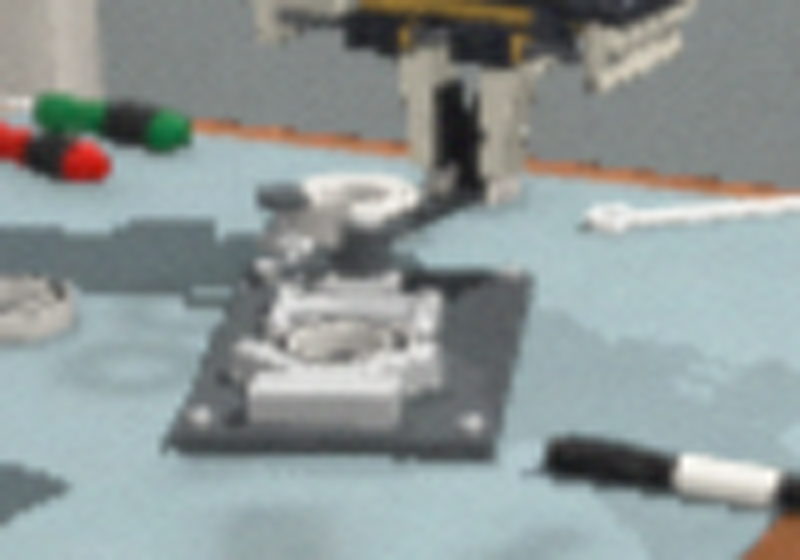

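View pics/t7.png

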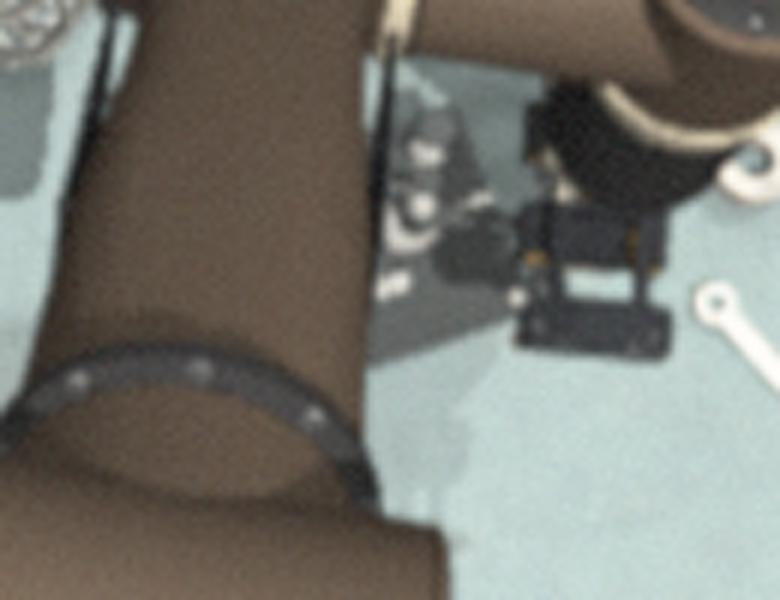

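Handle is held and the lever is following. 28° to go.

>>> jog_arm --targets "0.0005 -0.006 0 0 0 -4 -1; 0.0005 -0.012 0 0 0 -8 -1; 0 -0.018 0 0 0 -12 -1; -0.001 -0.024 0 0 0 -16 -1; -0.0025 -0.03 0 0 0 -20 -1; -0.0045 -0.0355 0 0 0 -24 -1; -0.0065 -0.0415 0 0 0 -28.5 -1; -0.0065 -0.0415 0 0 0 -28.5 -1"

```text
clock: 13.9
tool_pos: [0.6, -0.2891, 0.0574]
orientation: [179.8, 0.1, -67.4]
force: [-5.1, 3.0, 3.9]
opening: 0.0172
```

```bash
python3 look.py 8|egrep "clock|handle|bearing|nest"; python3 arc.py "np.arange(1,3)*2"
```

```text
{'clock': np.float64(13.9), 'joint_pos': array([ -8.97 ,  27.924, -11.6  ,   0.041, -50.727,  31.556]), 'tool_pos': array([ 0.6  , -0.289,  0.057]), 'orientation': array([179.77 ,   0.104, -67.388]), 'force': array([-5.127,  3.007,  3.891]), 'opening': np.float64(0.017)}
side bearing_mid 0.38 [263.7 201.9] [ 0.537  -0.1183  0.019 ] [ 0.5227 -0.0916  0.0313]
side nest 0.75 [260.  201.6] [ 0.5495 -0.1159  0.019 ] [ 0.5391 -0.0953  0.0272]
side nest 0.58 [262.2 203.6] [ 0.5352 -0.1033  0.019 ] [ 0.5216 -0.0744  0.0311]
top handle 0.45 [335.1 162.7] [ 0.6069 -0.2934  0.072 ] [ 0.5755 -0.2736  0.1729]
r 0.08641647718625525 ang -71.86736702732239 to go 1.467367027322382 force [-4.65061004  2.67286477  3.96686546] [ 0.59989434 -0.28912492  0.05740175]
[ 0.0002 -0.003 ] -2.0
[ 0.0003 -0.006 ] -4.0
```

View pics/s8.png

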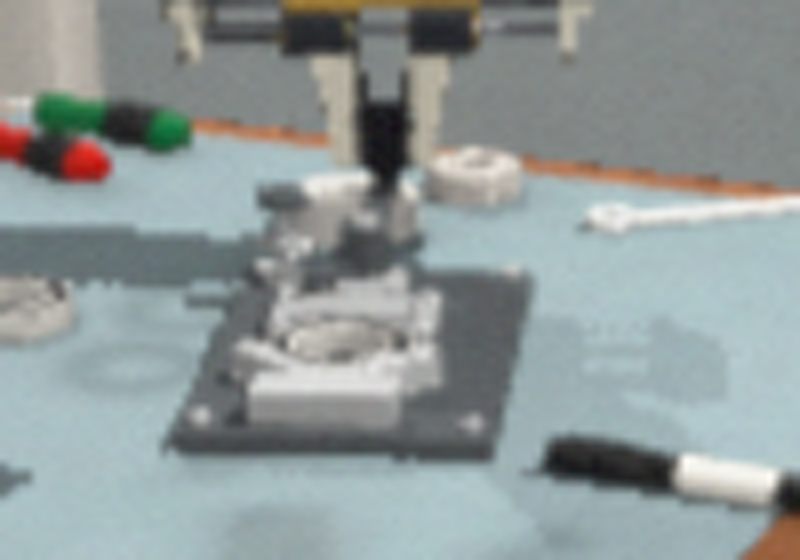

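View pics/t8.png

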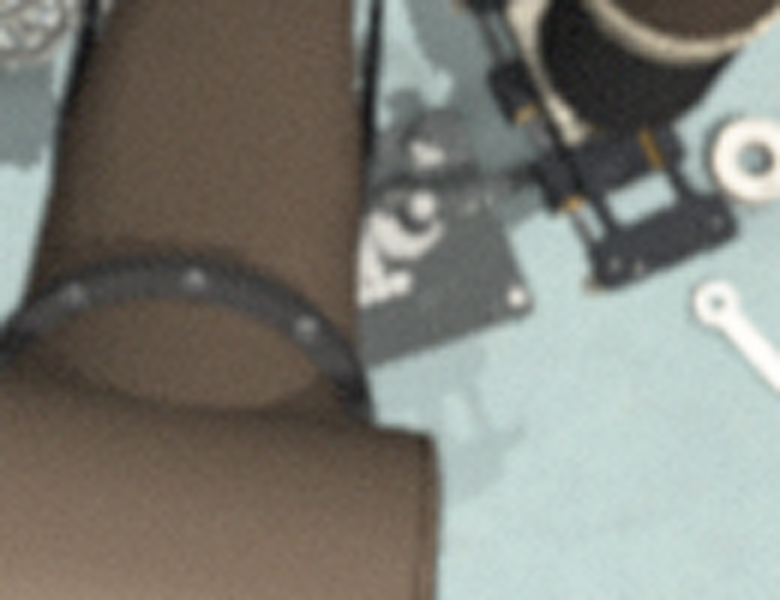

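Chords with an 85 mm radius put the lever at about 1.77 rad from the sprung pose and about 1.75 rad from the parked pose, so it is at the top. I'll hold there.

>>> jog_arm --targets "0 -0.001 0 0 0 0 -1; 0 -0.001 0 0 0 0 -1; 0 -0.001 0 0 0 0 -1; 0 -0.001 0 0 0 0 -1; 0 -0.001 0 0 0 0 -1; 0 -0.001 0 0 0 0 -1; 0 -0.001 0 0 0 0 -1; 0 -0.001 0 0 0 0 -1"

```text
clock: 15.6
tool_pos: [0.6002, -0.2889, 0.0574]
orientation: [179.7, 0.1, -67.5]
force: [-4.0, -1.8, 3.7]
opening: 0.0173
```

```bash
python3 look.py 9|egrep "clock|handle|bearing|nest"; python3 arc.py "[0]"
python3 - <<'E'
from h import *
p=snapshot('side')
for k in ['tally','brush','tin','marker','spanner']:
    print(k,[(round(d['conf'],2),np.round(d['uv'],1)) for d in models.cut_out(k,p)[:1]])
E
```

```text
{'clock': np.float64(15.6), 'joint_pos': array([ -8.947,  27.948, -11.552,   0.043, -50.792,  31.444]), 'tool_pos': array([ 0.6  , -0.289,  0.057]), 'orientation': array([179.734,   0.124, -67.476]), 'force': array([-3.984, -1.78 ,  3.728]), 'opening': np.float64(0.017)}
side handle 0.61 [267.9 168.7] [ 0.6043 -0.296   0.072 ] [ 0.5966 -0.2806  0.0766]
side handle 0.24 [262.1 182.2] [ 0.5608 -0.1578  0.072 ] [ 0.5862 -0.2082  0.0521]
side bearing_mid 0.6 [256.5 179.3] [ 0.659  -0.3082  0.019 ] [ 0.6101 -0.2093  0.0597]
side bearing_mid 0.46 [219. 274.] [0.4415 0.3252 0.019 ] [0.4566 0.3023 0.0021]
side nest 0.73 [263.1 202. ] [ 0.5384 -0.1168  0.019 ] [ 0.5237 -0.0862  0.0332]
top handle 0.7 [333.9 165.1] [ 0.5986 -0.2889  0.072 ] [ 0.5706 -0.2711  0.1679]
r 0.08630348531049857 ang -71.60006225688099 to go 1.2000622568809831 force [-4.00005434 -2.10481007  4.03912393] [ 0.60024152 -0.28889134  0.05743258]
[0. 0.] -0.0
tally [(0.79, array([218.6, 286. ]))]
brush [(0.67, array([228. , 270.6]))]
tin [(0.64, array([227.2, 244.2]))]
marker [(0.79, array([304.5, 218. ]))]
spanner [(0.47, array([322.2, 176.3]))]
```

View pics/side9.png

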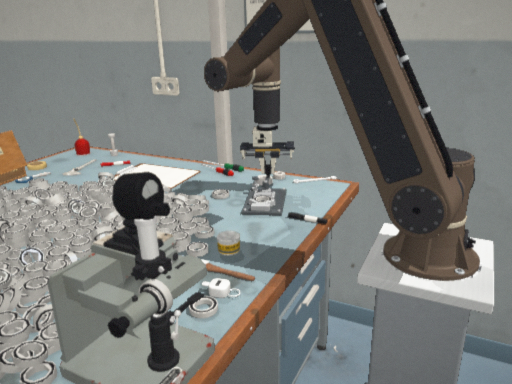

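View pics/s9.png

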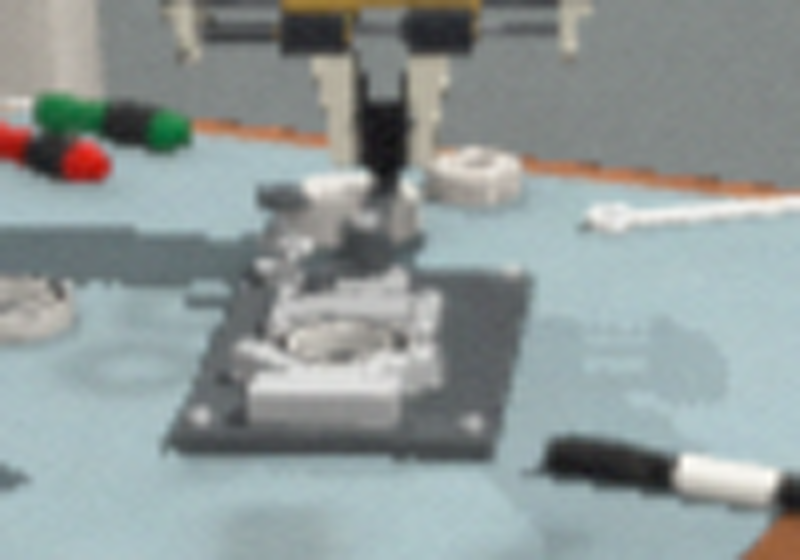

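The picture shows the lever held with the jaw against the bearing in the V-nest (crop (340,340)) and the bystanders where they were. The tool feels about 4.5 N of return-spring pull, as expected at the top. Handing in.

```bash
python3 -c "
from h import *
print(job.close_job())
o=telemetry.get_obs();print(o['clock'],o['tool_pos'],o['force'],o['opening'])"
```

```text
the job is handed in; nothing more can be done
None
the job is handed in; nothing more can be done
```

I pressed the plunger to its stop and the lever sprang free. I then took the handle, swung it round to the cam's highest point and handed the job in while still holding it. No verdict is reported, so what follows is my own checks, the last of them at 15.6 s of the 45 s.

- **Plunger:** the fingers stopped at z = 0.0519 m, about 12 mm of travel, with 16 N on the tool. The pictures showed the lever sprung to about 0.75 rad, and it stayed there after the plunger was let go.
- **Lever angle:** chord estimates give 1.75 to 1.77 rad. The direction from my estimated cam axis was about 1.2° short of the target, against 8.6° allowed.
- **Grip:** the opening was 17.3 mm on the 18 mm handle. The tool felt about 4.4 N sideways, which fits the return spring at the highest lift.
- **Bearing:** in the side picture it lies flat in the nest with the jaw against it. I could not measure the pad force. The top camera's view of the nest was blocked by the arm. The network's last side-view bearing points fell on other objects, so I went by the picture.
- **Bystanders:** all five were found in the last side picture and look unmoved by eye; I did not measure each one's shift.

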